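Make up two patients' take-home kits at a clinic desk

TASK

Make up the take-home kits for the two patients who are waiting: the red-lidded and the yellow-lidded specimen cups go in the blue tray for the patient to be tested, and the amber bottle (white cap), the white bottle (blue cap) and the green-lidded specimen cup go in the pink tray for the patient on treatment. Stand each thing upright on the floor of a well of its own, any free well of the right tray. Leave the grey bottle with the black cap and the rubber stamp where they stand.

Things in the scene. Friction and masses are not known exactly. Their poses are not given: they have to be found in the camera images.
- cup_red_mid (a point): specimen cup with a red screw lid: upright frosted-white round jar with a paper label, 48 mm diameter, lid 52 mm diameter (the lid is the top 13 mm), 64 mm tall, 20 to 45 g; loose. This point is its centre, 32 mm above its underside; z up along its axis.
- cup_yellow_mid (a point): specimen cup with a yellow screw lid: upright frosted-white round jar with a paper label, 48 mm diameter, lid 52 mm diameter (the lid is the top 13 mm), 64 mm tall, 20 to 45 g; loose. This point is its centre, 32 mm above its underside; z up along its axis.
- cup_green_mid (a point): specimen cup with a green screw lid: upright frosted-white round jar with a paper label, 48 mm diameter, lid 52 mm diameter (the lid is the top 13 mm), 64 mm tall, 20 to 45 g; loose. This point is its centre, 32 mm above its underside; z up along its axis.
- bottle_amber_mid (a point): amber-brown bottle with a white cap: upright round tablet bottle with a paper label, body 42 mm diameter up to 46 mm above its underside, cap 36 mm diameter, 70 mm tall, 40 to 85 g; loose. This point is its centre, 35 mm above its underside; z up along its axis.
- bottle_white_mid (a point): white bottle with a blue cap: upright round tablet bottle with a paper label, body 42 mm diameter up to 46 mm above its underside, cap 36 mm diameter, 70 mm tall, 40 to 85 g; loose. This point is its centre, 35 mm above its underside; z up along its axis.
- bottle_grey_mid (a point): grey bottle with a black cap: upright round tablet bottle with a paper label, body 42 mm diameter up to 46 mm above its underside, cap 36 mm diameter, 70 mm tall, 40 to 85 g; loose. It belongs to neither kit and stays where it is. This point is its centre, 35 mm above its underside; z up along its axis.
- tray_blue: Blue moulded kit tray, fixed (does not slide), 76 mm (its x) by 222 mm (its y), with three square wells in a row along its y axis, centred at y = -73, 0 and +73 mm; each well is 70 mm by 70 mm inside, its floor 4 mm above the desk, and holds one thing. The ribs between wells (3 mm thick) and the outer rim (3 mm) stand 14 mm above the desk; at both ends a 14 mm lip carries a white name slip. Origin: centre of the underside, on the desk; z up.
- tray_pink: Pink moulded kit tray, fixed (does not slide), 76 mm (its x) by 222 mm (its y), with three square wells in a row along its y axis, centred at y = -73, 0 and +73 mm; each well is 70 mm by 70 mm inside, its floor 4 mm above the desk, and holds one thing. The ribs between wells (3 mm thick) and the outer rim (3 mm) stand 14 mm above the desk; at both ends a 14 mm lip carries a white name slip. Origin: centre of the underside, on the desk; z up.
- stamp_mid (a point): black self-inking rubber stamp standing among the stock, 34 mm square and 60 mm tall; a bystander, not to be moved. This point is its centre, 30 mm above its underside.
There are look-alikes about, which are no part of the job. There is more than one size of the part that bears cup_yellow_mid; the job needs the smaller.

How it is judged (in metres and radians):
At the end, for the whole second after the job is handed in: Red and yellow cups in the blue tray; amber bottle, white bottle and green cup in the pink: each at rest, upright (0.12 rad), standing on a well floor (4 mm), within 18 mm of the tray centre line and 92 mm of its middle. Grey bottle and stamp within 25 mm of their starts. All released (x of cup_red_mid in the frame of tray_blue between -0.018 and 0.018 m and y of cup_red_mid in the frame of tray_blue between -0.092 and 0.092 m and z of cup_red_mid in the frame of tray_blue between 0.032 and 0.04 m and angle between each of cup_red_mid, cup_yellow_mid, bottle_amber_mid, bottle_white_mid, cup_green_mid's own z axis and vertical below 0.12 rad and linear speed of each of cup_red, cup_yellow, bottle_amber, bottle_white, cup_green below 0.02 m/s and x of cup_yellow_mid in the frame of tray_blue between -0.018 and 0.018 m and y of cup_yellow_mid in the frame of tray_blue between -0.092 and 0.092 m and z of cup_yellow_mid in the frame of tray_blue between 0.032 and 0.04 m and x of bottle_amber_mid in the frame of tray_pink between -0.018 and 0.018 m and y of bottle_amber_mid in the frame of tray_pink between -0.092 and 0.092 m and z of bottle_amber_mid in the frame of tray_pink between 0.035 and 0.043 m and x of bottle_white_mid in the frame of tray_pink between -0.018 and 0.018 m and y of bottle_white_mid in the frame of tray_pink between -0.092 and 0.092 m and z of bottle_white_mid in the frame of tray_pink between 0.035 and 0.043 m and x of cup_green_mid in the frame of tray_pink between -0.018 and 0.018 m and y of cup_green_mid in the frame of tray_pink between -0.092 and 0.092 m and z of cup_green_mid in the frame of tray_pink between 0.032 and 0.04 m and distance of each of bottle_grey_mid, stamp_mid from where it was at the start of the episode below 0.025 m); the robot touches nothing.
It fails at once if the grey bottle is moved from its place (25 mm or more) (distance of bottle_grey_mid from where it was at the start of the episode above 0.025 m).
It fails at once if the stamp is moved from its place (25 mm or more) (distance of stamp_mid from where it was at the start of the episode above 0.025 m).
It also fails if it takes over 120 s, if anything falls off the work surface, if the arm or the gripper's body presses on something with over 40 N, if the wrist force passes 120 N, or if a joint passes its speed limit or range.

ROBOT

A 6-joint arm with a two-finger parallel gripper is mounted at the origin on the work surface. World frame = base frame: x ahead of the robot, y to its left, z up, the work surface at z = 0. Lengths are in m, angles in degrees, forces in N, time in s.
With the tool pointing down it reaches from about 0.375 to 0.75 m from the base axis. Payload 9 kg.
Tool frame: the origin (TCP) lies where the fingers leave the gripper's body, on its centre line; the fingertips stand 73 mm ahead of it and the grasp point (between the pads) lies 54 mm ahead of it (robot.tip_reach is the distance from the TCP to the fingertips, in m); z points along the fingers, y is the direction in which the jaws open and shut (so a half turn about z gives the same grasp; the last joint's range is limited). The gripper opens to 85 mm and grips with 20 to 120 N. Pads are 22 mm wide; open, the fingers measure 114 mm over their backs; the gripper's body (76 mm by 85 mm) begins 54 mm behind the grasp point. The pads swing forward as they close: fully open they stand 13 mm farther back than shut.
Start: joints at [53.474, 5.964, 5.575, 89.605, 0, 77.527], TCP at [0.245, 0.548, 0.304] pointing down, gripper open.
Joint ranges: [-171.21, 171.21], [-48.23, 106.86], [-62.78, 66.21], [-105.2, 120.99], [-86.42, 89.51], [-180, 180]. Speed limits (degrees/s): [127.2, 127.2, 147.25, 180, 180, 180].

INTERFACE

Orientations are given as [roll, pitch, yaw] about the fixed x, y, z axes, in that order (R = Rz(yaw) Ry(pitch) Rx(roll)).
In Python, from plant import robot gives the robot as it stands. Calls block until the motion is done:
- robot.move_pose(position, orientation): joint-space move of the TCP to a pose.
- robot.line_to(position, vel=0.15, rotation=None, guard=None): straight line of the TCP; rotation=None keeps the orientation; vel is the mean speed in m/s. With guard (N) it stops when the force on the tool has changed by that much, and returns True; else False.
- robot.goto_joints(angles): joint-space move.
- robot.set_gripper(opening): finger opening in m; the grip force is fixed at half the most; returns when the fingers have stopped.
- robot.pause(seconds).
- robot.ik(position, orientation): joint angles nearest the present ones, or None.
- robot.observe(): the state.
- robot.grab_frame(name): name is "side" or "top"; returns the picture (384x512x3 uint8, blue, green, red); there is no depth.
- robot.get_calibration(name): a dict with "vertical_fov" (degrees; the focal length in pixels is half the picture's height over the tangent of half this angle, whatever the lens; pixels are square), "cx", "cy" (the principal point, pixels), "k1" (the pictures are not rectified: a ray, as slopes to the right and down, at radius r is drawn at 1 + k1 r^2 times it, then the intrinsics apply), "rvec" (rotation vector, rad) and "tvec" (3), from world to camera coordinates, as OpenCV has them. Camera axes: x right, y down, z forward; pixel columns grow to the right and rows downward; lengths in m; the calibration is good to about 2 mm. A picture is of the moment at which its call begins. get_calibration takes no time and is no camera call.
A pose or a line that the arm cannot do raises robot.IKError and nothing moves.
- robot.job_done(): hands the job in, once; it reports no verdict.
The state is a dict: "time": time; "q": joint angles; "qvel": joint speeds; "joint_torque": joint torques, N m; "tool_pos": TCP position; "tcp_rot": TCP orientation; "ft_force": force on the tool from outside, world axes, zero at the start; "torque": the same for the moment, N m; "gripper_width": finger opening in m.
Only numpy, scipy, OpenCV 4.12 (cv2) and the standard library are available. Lean on these libraries where they do the work, as an engineer would, in place of code of your own. Each camera call takes 0.05 s, during which the arm holds its last target. There are 200 camera calls.

## Working session

There is one attempt and no reset: what is moved stays moved. The work goes in short steps, each a Python script; the robot and the scene stay as the last script left them, time stands still between calls to the robot, and variables do not carry over. Pictures are saved under pics/ and viewed, about 12 in all and at most 16, crops included, and the job is handed in when it is done.

```bash
mkdir -p pics; ls; python3 - <<'E'
from plant import robot
import cv2
for n in("side","top"):
    im=robot.grab_frame(n); cv2.imwrite(f"pics/{n}0.png",im); print(n,robot.get_calibration(n))
print(robot.observe())
E
```

```text
pics
side {'vertical_fov': 51.63341078369127, 'cx': 257.0892408752141, 'cy': 188.824178295204, 'k1': -0.09197409761299552, 'rvec': array([ 0.14920975, -2.67993181,  1.52428034]), 'tvec': array([0.54320281, 0.07777069, 0.96100512])}
top {'vertical_fov': 53.41339382934558, 'cx': 251.61524853729009, 'cy': 190.2280535117465, 'k1': 0.03908241413999834, 'rvec': array([ 2.15250401, -2.10907367,  0.19283082]), 'tvec': array([-0.02453693,  0.56330904,  1.10461017])}
{'time': 0.1, 'q': array([5.34749671e+01, 5.99586180e+00, 5.53224789e+00, 8.96039866e+01,
       4.34743918e-04, 7.75270264e+01]), 'qvel': array([-0.08040428, -0.1158902 ,  0.18296216,  0.01558882,  0.1234282 ,
       -0.05023094]), 'joint_torque': array([ 4.29737906e-03, -5.58209252e+01,  5.04718995e+01,  1.30414782e-02,
       -3.65216520e-04, -7.63376732e-06]), 'tool_pos': array([0.24440174, 0.54774278, 0.30320027]), 'tcp_rot': array([-1.79934089e+02, -1.50247687e-02,  1.55947932e+02]), 'ft_force': array([ 0.00314304,  0.81744445, -1.12852368]), 'torque': array([ 0.0057283 , -0.01653537,  0.00464343]), 'gripper_width': 0.08538765539231927}
```

View pics/side0.png

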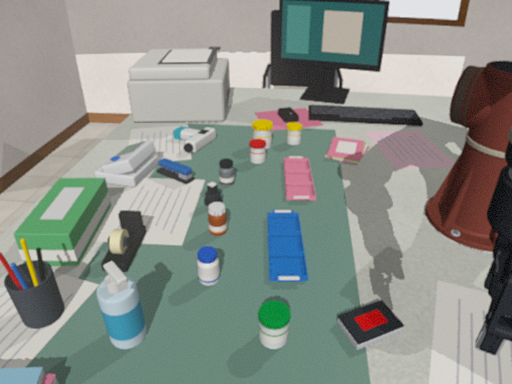

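View pics/top0.png

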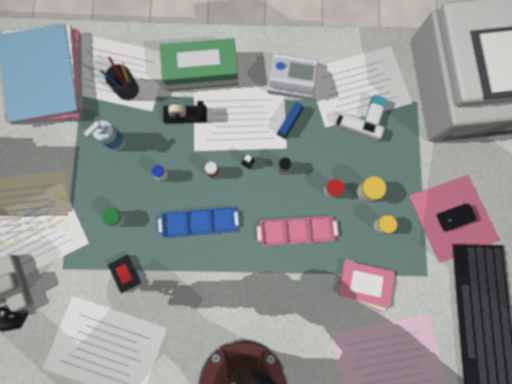

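Top view shows a red cup at (335,188), yellow candidates at (374,188) (larger) and (387,225) (smaller), green at (111,216), and the white bottle with blue cap at (158,172). Amber is at (211,169), grey/black at (285,164) and the stamp at (248,160). The trays are blue at (200,222) and pink at (297,231). The red pad in the black box at (124,273), the tape dispenser and the lotion bottle are distractors. Next I'll check close crops.

```bash
cat > h.py <<'E'
import numpy as np, cv2
from plant import robot
def cam(n):
    c=robot.get_calibration(n); f=192/np.tan(np.radians(c["vertical_fov"]/2))
    K=np.array([[f,0,c["cx"]],[0,f,c["cy"]],[0,0,1]]); return K,np.array([c["k1"],0,0,0,0.]),c["rvec"],c["tvec"]
def proj(n,P):
    K,d,r,t=cam(n); return cv2.projectPoints(np.array(P,float).reshape(-1,1,3),r,t,K,d)[0].reshape(-1,2)
def unproj(n,uv,z):
    K,d,r,t=cam(n); p=cv2.undistortPoints(np.array(uv,float).reshape(-1,1,2),K,d).reshape(-1,2)
    R=cv2.Rodrigues(r)[0]; D=np.c_[p,np.ones(len(p))]@R; C=-R.T@t
    return C+D*((z-C[2])/D[:,2])[:,None]
E
python3 - <<'E'
from h import *
t=cv2.imread("pics/top0.png"); s=cv2.imread("pics/side0.png")
cv2.imwrite("pics/c1.png",cv2.resize(t[140:250,90:250],None,fx=5,fy=5,interpolation=cv2.INTER_CUBIC))
cv2.imwrite("pics/c2.png",cv2.resize(t[140:250,245:405],None,fx=5,fy=5,interpolation=cv2.INTER_CUBIC))
uv=dict(red=(335,188,.064),ybig=(374,188,.08),y=(387,225,.064),g=(111,216,.064),w=(158,172,.07),a=(211,169,.07),k=(285,164,.07),st=(248,160,.06))
for k,(u,v,z) in uv.items():
    P=unproj("top",[(u,v)],z)[0]; print(k,P.round(3),np.hypot(*P[:2]).round(3),proj("side",P).round(0))
E
```

```text
red [ 0.573 -0.262  0.064] 0.63 [[258. 142.]]
ybig [ 0.573 -0.373  0.08 ] 0.683 [[262. 124.]]
y [ 0.466 -0.412  0.064] 0.622 [[295. 125.]]
g [0.476 0.397 0.064] 0.62 [[273. 311.]]
w [0.61  0.268 0.07 ] 0.666 [[209. 251.]]
a [0.622 0.11  0.07 ] 0.632 [[218. 206.]]
k [ 0.642 -0.112  0.07 ] 0.652 [[227. 161.]]
st [ 0.655 -0.     0.06 ] 0.655 [[214. 184.]]
```

View pics/c1.png

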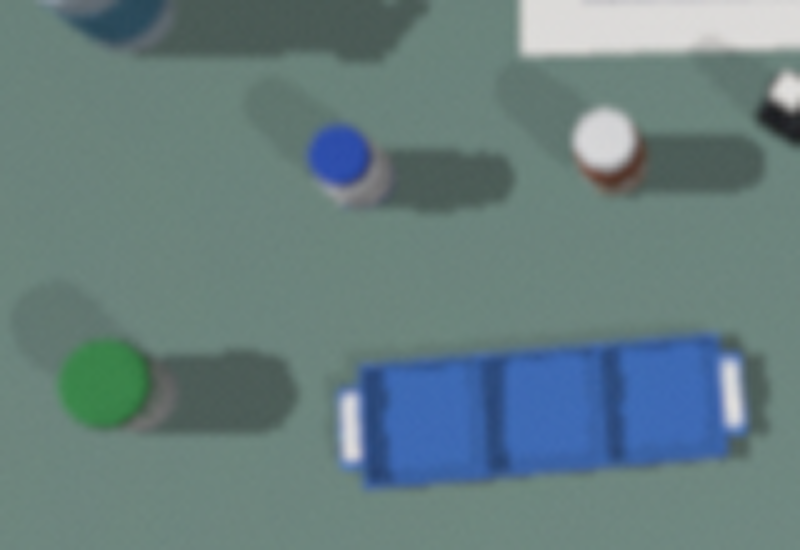

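View pics/c2.png

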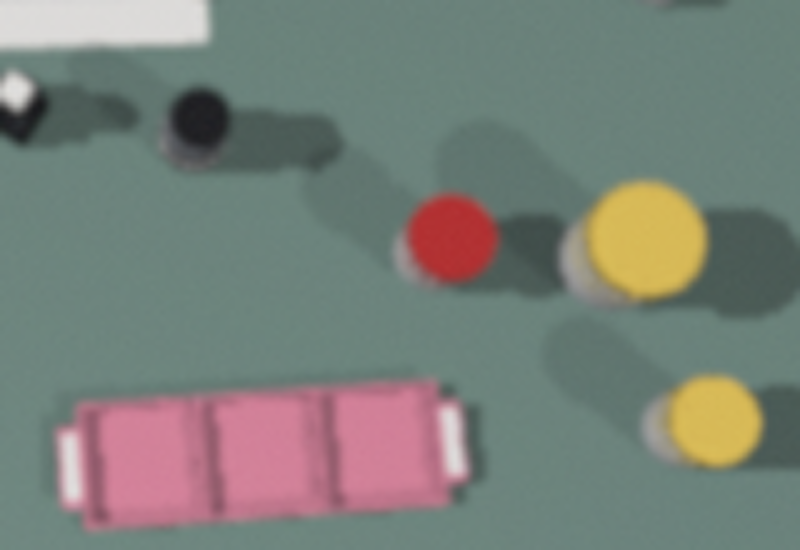

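All lids read clearly. The lid widths are red 18 px, green 18 px, lower yellow 19 px and upper yellow 24 px, so the lower yellow at (387,225) is the small one. Next I'll fit the trays and refine the objects with both cameras.

```bash
cat >> h.py <<'E'
def c2f(x,y,u0,v0=140): return ((x+.5)/5-.5+u0,(y+.5)/5-.5+v0)
TOP=dict(red=(c2f(452,239,245),.064),yellow=(c2f(715,421,245),.064),green=(c2f(105,384,90),.064),
         white=(c2f(340,155,90),.07),amber=(c2f(606,140,90),.07))
def objs(): return {k:unproj("top",[p],z)[0][:2] for k,(p,z) in TOP.items()}
def tray(im,lo,hi):
    m=cv2.inRange(cv2.cvtColor(im,cv2.COLOR_BGR2HSV),lo,hi); m[:200]=0; m[252:]=0; m[:,:150]=0; m[:,342:]=0
    c=max(cv2.findContours(m,cv2.RETR_EXTERNAL,cv2.CHAIN_APPROX_NONE)[0],key=cv2.contourArea)
    w=unproj("top",c.reshape(-1,2),.012)[:,:2].astype(np.float32)*1000
    (x,y),s,a=cv2.minAreaRect(w); b=cv2.boxPoints(((x,y),s,a)); e=[b[1]-b[0],b[2]-b[1]]
    L=max(e,key=np.linalg.norm); L=L*np.sign(L[1])/np.linalg.norm(L)
    return np.array([x,y])/1000,L,s   # centre, unit tray y axis, size
E
python3 - <<'E'
from h import *
t=cv2.imread("pics/top0.png"); s=cv2.imread("pics/side0.png"); big=cv2.resize(s[90:360,180:340],None,fx=3,fy=3,interpolation=cv2.INTER_CUBIC)
big=cv2.resize(s[90:290,180:340],None,fx=3,fy=3,interpolation=cv2.INTER_CUBIC)
def dot(P):
    for u,v in proj("side",P): cv2.circle(big,(int((u-180)*3+1),int((v-90)*3+1)),2,(255,0,255),-1)
for k,xy in objs().items():
    print(k,xy.round(4)); z=TOP[k][1]; r=.026 if z<.07 else .018
    dot([[*xy,z]]); dot([[xy[0]+r*np.cos(a),xy[1]+r*np.sin(a),z] for a in np.arange(0,6.28,.5)])
for n,lo,hi in(("blue",(105,120,60),(120,255,255)),("pink",(160,60,90),(179,255,255))):
    c,L,sz=tray(t,lo,hi); print(n,c,L,sz); X=np.array([L[1],-L[0]])
    dot([[*(c+y*L+x*X),.014] for y in(-.097,-.038,.038,.097,-.1115,.1115) for x in(-.038,0,.038)])
cv2.imwrite("pics/ov.png",big)
E
```

```text
red [ 0.575  -0.2621]
yellow [ 0.4695 -0.4137]
green [0.4747 0.3984]
white [0.6138 0.269 ]
amber [0.6265 0.1108]
blue [0.46861877 0.15036089] [-0.10766587  0.9941871 ] (75.32341003417969, 227.4288787841797)
pink [ 0.44823944 -0.15586969] [-0.08757517  0.9961579 ] (75.7075424194336, 239.32144165039062)
```

View pics/ov.png

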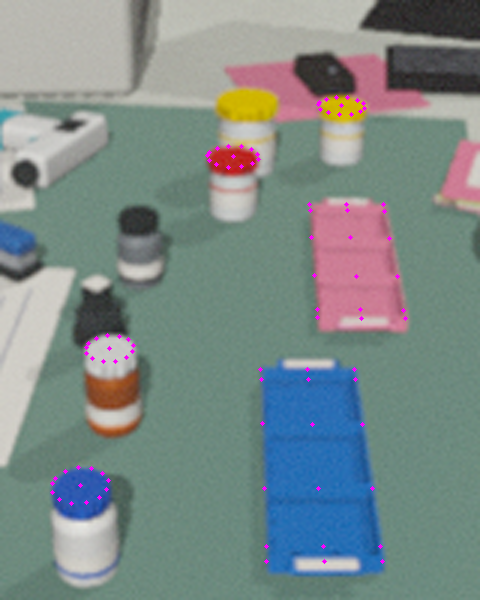

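Object lids overlay well. For the trays I'll take the middle-well centre straight from the crops and compare.

```bash
python3 - <<'E'
from h import *
U=lambda p,u0,z: unproj("top",[c2f(*p,u0)],z)[0][:2].round(4)
# floor mid, slips' centres, body corners
print("blue floor",U((552,405),90,.004),"slips mid",(U((350,427),90,.014)+U((733,392),90,.014))/2,"corners",sum(U(p,90,.014) for p in((360,368),(366,487),(730,458),(718,335)))/4)
print("pink floor",U((271,455),245,.004),"slips mid",(U((70,467),245,.014)+U((454,442),245,.014))/2,"corners",sum(U(p,245,.014) for p in((77,404),(85,528),(452,503),(438,381)))/4)
a=U((350,427),90,.014)-U((733,392),90,.014);b=U((70,467),245,.014)-U((454,442),245,.014)
print(a/np.linalg.norm(a),b/np.linalg.norm(b))
E
```

```text
blue floor [0.473  0.1448] slips mid [0.46925 0.14935] corners [0.467925 0.148125]
pink floor [ 0.4483 -0.1614] slips mid [ 0.4478 -0.1546] corners [ 0.448375 -0.1552  ]
[-0.1110855   0.99381085] [-0.08564164  0.99632601]
```

```bash
cat >> h.py <<'E'
TR=dict(blue=(np.array([.469,.1487]),np.array([-.107,.994])),pink=(np.array([.448,-.156]),np.array([-.087,.996])))
O=[180,0,95]; H=.24
def run(k,tr,w):
    x,y=objs()[k]; z=.086 if k in("amber","white") else .088
    robot.set_gripper(.085)
    robot.move_pose([x,y,H],O); robot.line_to([x,y,z],vel=.12); robot.set_gripper(.03)
    print(k,"grip",robot.observe()["gripper_width"]); robot.line_to([x,y,H],vel=.15)
    c,L=TR[tr]; px,py=c+w*L
    robot.move_pose([px,py,H],O); g=robot.line_to([px,py,z+.03],vel=.15)
    g=robot.line_to([px,py,z+.005],vel=.04,guard=6); s=robot.observe(); print("guard",g,s["tool_pos"],"width",s["gripper_width"])
    robot.set_gripper(.078); robot.pause(.2); robot.line_to([px,py,H],vel=.15); print("t",robot.observe()["time"])
E
python3 - <<'E'
from h import *
run("red","blue",-.073)
cv2.imwrite("pics/s1.png",cv2.resize(robot.grab_frame("side")[90:340,180:400],None,fx=2.4,fy=2.4,interpolation=cv2.INTER_CUBIC))
E
```

```text
red grip 0.04948847296008229
guard True [0.47639146 0.07617407 0.09271611] width 0.05003452829646826
t 11.0583
```

View pics/s1.png

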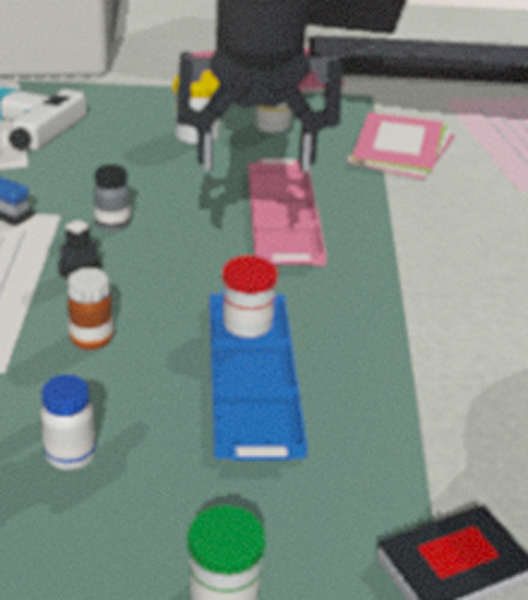

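The red cup stands upright in the far blue well (lid at crop (249,272), base about (249,325)), and the gripper is clear of it. On with the rest.

```bash
python3 - <<'E'
from h import *
run("yellow","blue",.073)
run("amber","pink",0)
cv2.imwrite("pics/s2.png",cv2.resize(robot.grab_frame("side")[90:340,180:400],None,fx=2.4,fy=2.4,interpolation=cv2.INTER_CUBIC))
E
```

```text
yellow grip 0.05000011117072255
guard True [0.4607082  0.2211522  0.09276446] width 0.049623364591386644
t 21.725
amber grip 0.04052923184125874
guard True [ 0.44752042 -0.15567785  0.0905148 ] width 0.0404211857551506
t 30.5
```

View pics/s2.png

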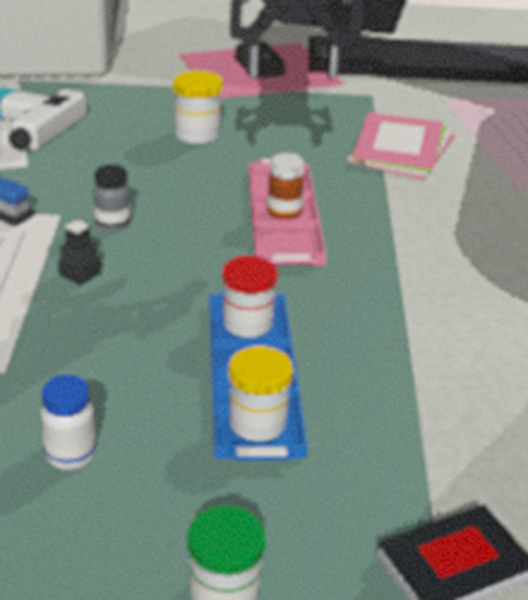

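The yellow cup is in the near blue well (260,395), the amber bottle is in the middle pink well (286,187), and the big yellow cup is untouched at (198,105). Next come the white bottle and the green cup.

```bash
python3 - <<'E'
from h import *
run("white","pink",-.073)
run("green","pink",.073)
robot.move_pose([.25,.5,.3],O)
cv2.imwrite("pics/s3.png",cv2.resize(robot.grab_frame("side")[90:290,180:340],None,fx=3,fy=3,interpolation=cv2.INTER_CUBIC))
t=robot.grab_frame("top"); cv2.imwrite("pics/t3.png",cv2.resize(t[140:260,145:405],None,fx=3,fy=3,interpolation=cv2.INTER_CUBIC))
E
```

```text
white grip 0.04053647570474971
guard True [ 0.45389448 -0.22832036  0.09051541] width 0.04074450596475775
t 40.8417
green grip 0.05007223162838426
guard True [ 0.44128883 -0.08310724  0.09272298] width 0.04990294825798236
t 51.4167
```

View pics/s3.png

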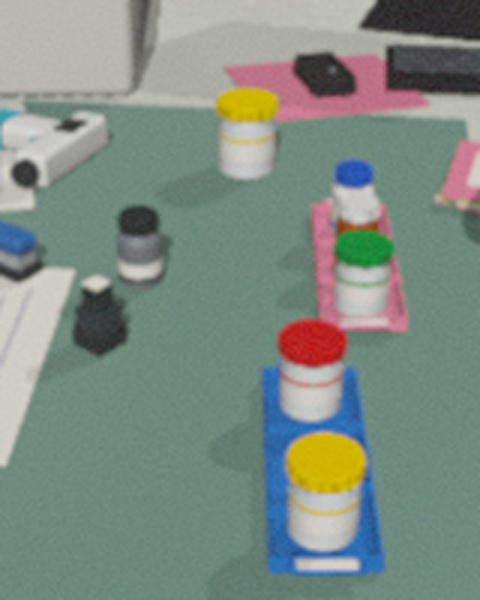

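View pics/t3.png

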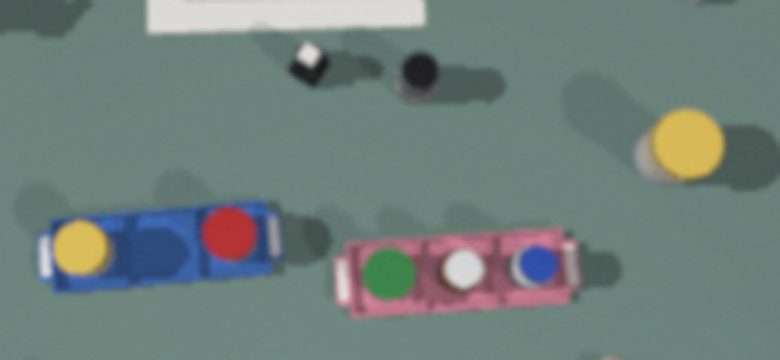

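All five stand in their own wells. In the top crop, yellow is at (81,248), red (230,234), green (389,274), amber (464,269) and white (538,265). Grey and stamp look unmoved. I'll do a numeric check and then hand in.

```bash
python3 - <<'E'
from h import *
f=lambda x,y:((x+.5)/3-.5+145,(y+.5)/3-.5+140)
for k,p,z,t in(("y",(81,248),.068,"blue"),("r",(230,234),.068,"blue"),("g",(389,274),.068,"pink"),("a",(464,269),.074,"pink"),("w",(538,265),.074,"pink")):
    P=unproj("top",[f(*p)],z)[0][:2]; c,L=TR[t]; d=P-c; print(k,"x",(d@[L[1],-L[0]]).round(4),"y",(d@L).round(4))
print(f(419,71),f(309,55),"before",c2f(200,118,245),c2f(17,90,245))
robot.job_done()
E
```

```text
y x -0.0012 y 0.0706
r x -0.0002 y -0.0748
g x -0.0006 y 0.0746
a x -0.001 y 0.0021
w x -0.0018 y -0.0697
(284.33333333333337, 163.33333333333334) (247.66666666666669, 158.0) before (284.6, 163.2) (248.0, 157.6)
the job is handed in; nothing more can be done
```

Both kits are made up and I handed the job in at about 55 s of the 120 s allowed; the simulator gives no verdict.

- **Blue tray:** the red-lidded cup and the smaller yellow-lidded cup stand in the two end wells, with the middle well left empty.
- **Pink tray:** the white bottle, amber bottle and green-lidded cup fill the three wells.
- **Position check:** in the last top picture, each item was within 2 mm of its tray's centre line and about 3 mm of its well centre.
- **Upright and clear:** both final pictures show the items upright and the robot away from everything. The amber bottle was partly hidden in the last side picture, but it showed upright in the side picture taken just after it was placed.
- **Floor contact:** the guarded lowering felt contact for every item at the height expected for the well floor.
- **Left in place:** the grey bottle and stamp moved less than half a pixel, under about 2 mm. The big yellow cup looks untouched.

No checks failed. My first automatic fit of the tray outlines came out too long because it caught part of the end lips, so I took the tray centres by eye instead. The eye readings of the middle-well floors differed from the ones I used by 4–7 mm, within the tolerance.

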